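# Turn the eccentric cam low, then push the mould carriage home

### The job

The mould carriage of the trimming jig is blocked by its eccentric cam. Using only your fingertips, gently push the cam's lever round until it points straight forward to the fence side, so that the cam's low side faces the carriage's ear, and only then push the carriage forward until it is fully home against the wooden fence. Do not force the carriage against the cam, leave the lever and the carriage so, do not lift the mould out of the carriage, and leave the other things where they are.

Things in the scene. Friction and masses are not known exactly. Their poses are not given: they have to be found in the camera images.
- jig: trimming jig: plywood board 320 (x) x 400 (y) x 20 mm thick, fixed to the bench at a yaw. Its x axis points forward, from the robot's side to the wooden fence (190 mm wide, its near face at x = +120 mm, top 68 mm above the bench); y to the left, z up. Origin on the bench surface; the board spans x -150 to +170 mm, y -250 to +150 mm. The carriage runs along the line y = 0, the cam stands to its right (-y)
- cam_pivot (a point): the cam's fixed upright pivot axis, at half the height of the lever, 62 mm above the bench; at x = 0, y = -145 mm of the jig, axes as the jig's. The cam is a steel disc of radius 30 mm, 24 to 44 mm above the bench, its centre 18 mm off the pivot in the lever's direction, so its high side (48 mm from the pivot) lies under the lever and its low side (12 mm) lies opposite. A hub of radius 11 mm stands on the pivot
- lever_tip (a point): the outer end of the cam's lever, at half its height: a straight level steel bar 14 mm wide, 24 mm tall (50 to 74 mm above the bench), from the pivot out to 100 mm
- cam (a joint): turn of the cam and lever, rad. 0: the lever points straight forward (+x of the jig) and the low side faces the carriage's ear; grows clockwise seen from above, so pi/2: the lever points right (-y), near pi: back towards the robot, above the ear. Range -0.5 to 3.0; starts between 1.5 and 2.7, so it is turned anticlockwise. Stiff (about 0.22 N m of friction), no spring: it stays where left, with no click at 0
- carriage (a joint): travel of the carriage forward (+x of the jig), m. 0: fully back, as at the start; 0.040: fully home against the fence, a hard stop. About 3 N of friction, no spring. The carriage is a shallow open wooden tray, 180 mm long, 150 mm wide, 24 to 45 mm above the bench, with an upright plate across its near end. With the cam low, its ear clears the cam by 1.5 mm when home; otherwise the cam stops it short
- push_face (a point): centre of the near (-x) face of the carriage's upright end plate, 62 mm above the bench, where to push; the plate is 130 mm wide, 12 mm thick, its top 85 mm above the bench. Moves with the carriage; axes as the jig's
- ear_face (a point): the point of the ear's forward face that meets the cam. The ear is a steel bar 15 mm thick that sticks out 95 mm from the carriage's right side, 24 to 44 mm above the bench; moves with the carriage
- mould_center (a point): centre of the loose wooden mould (157 x 134 x 30 mm, six open grooves along x) that lies in the carriage between the end plate and a low front lip, its top 62 mm above the bench, about 93 mm forward of and 15 mm lower than the push face; it rides with the carriage
- paste_jar: small closed glass jar, 44 mm across, 55 mm tall, standing on the jig board's near left corner; a bystander, origin at its underside
- ring_gauge: brass ring, 48 mm across, 16 mm tall, lying on the jig board's far right corner; a bystander, origin at its underside
- water_bottle: clear water bottle, 64 mm across, 190 mm tall, on the bench; a bystander, origin at its underside
- mug: white mug, 76 mm across, 85 mm tall, on the bench; a bystander, origin at its underside
- rolling_board: round wooden rolling board, 170 mm across, 25 mm thick, on the bench; a bystander, origin at its underside
- scraper: long flat spatula lying on the bench; a bystander, origin at its underside
- pin_tray: small open plywood tray 110 x 80 x 30 mm on the bench; a bystander, origin at its underside
Mind the look-alikes: they are no part of the job. What is shaped like the part that bears mould_center but grey or red is not meant.

How it is judged:
On the way, in this order (a step that is already met when the one before it is completed fails the run):
1. the cam's lever points forward (within 0.38 rad) while the carriage is still back (within 8 mm) (value of joint cam between -0.38 and 0.38 rad and value of joint carriage below 0.008 m), for 0.2 s.
2. the carriage is home with the cam low (value of joint cam between -0.42 and 0.42 rad and value of joint carriage above 0.0375 m), for 0.2 s.
At the end, for the whole second after the job is handed in: The lever points forward within 0.42 rad, the carriage is home within 2.5 mm and at rest, and the mould still lies flat in the carriage (all of step 2 and distance between mould_center and push_face below 0.112 m and velocity of joint carriage below 0.005 m/s and angle between mould_center's own z axis and vertical below 0.05 rad); the robot touches nothing.
It fails at once if the carriage is forced against the cam (over 20 N) (contact force between carriage and cam above 20 N).
It fails at once if the lever is pinched or pushed hard (over 35 N) (contact force between the fingers and cam above 35 N).
It fails at once if the mould is lifted or tipped in the carriage (height (world z) of mould_center above 0.057 m or angle between mould_center's own z axis and vertical above 0.15 rad).
It fails at once if a bystander is moved more than 25 mm (distance of any of paste_jar, ring_gauge, water_bottle, mug, rolling_board, scraper, pin_tray from where it was at the start of the episode above 0.025 m).
It also fails if it takes over 61 s, if anything falls off the work surface, if the arm or the gripper's body presses on something with over 40 N, if the wrist force passes 120 N, or if a joint passes its speed limit or range.

### The arm

A 6-joint arm with a two-finger parallel gripper is mounted at the origin on the work surface. World frame = base frame: x ahead of the robot, y to its left, z up, the work surface at z = 0. Lengths are in m, angles in rad, forces in N, time in s.
With the tool pointing down it reaches from about 0.275 to 0.725 m from the base axis. Payload 15.9 kg.
Tool frame: the origin (TCP) lies at the very end of the fingers, on their centre line; the grasp point (between the pads) lies behind it (robot.grasp_offset is the z of the grasp point in the tool frame, in m); z points along the fingers, y is the line along which they close (so a half turn about z gives the same grasp; the last joint's range is limited). The gripper opens to 85 mm and grips with 20 to 120 N. Pads are 22 mm wide; open, the fingers measure 114 mm over their backs; the gripper's body (76 mm by 85 mm) begins 54 mm behind the grasp point. The pads swing forward as they close: fully open they stand 13 mm farther back than shut.
Start: joints at [-1.346, 0.213, -0.034, 1.323, 0, 1.571], TCP at [0.111, -0.487, 0.231] pointing down, gripper open.
Joint ranges: [-2.98, 2.98], [-0.74, 1.72], [-1.14, 1.35], [-2.1, 2.04], [-1.57, 1.44], [-3.14, 3.14]. Speed limits (rad/s): [1.89, 1.89, 2.39, 2.57, 3.14, 3.14].

### API

Orientations are given as a unit quaternion [x, y, z, w].
In Python, from workcell import robot gives the robot as it stands. The module is installed in compiled form; this text tells all that it offers.
- The arm moves only by the tool step_arm, never from a script. Its argument "commands" is a list of rows, each a list of 7 numbers: the closure, from 0 (fully open) to 1 (shut), then the shift along the tool's x, y, z as a fraction of full scale, then the turn, a rotation vector about the tool's x, y, z as a fraction of full scale. A call has 1 to 8 rows; each row is the pose to reach, as a shift and turn from the pose commanded when the call began, along the tool's axes at that moment; what a row does not reach only later rows make up. Full scale, the value 1, is 0.4 m for a shift and 90 degrees for a turn. A row lasts 1/12 s, in which the tool goes at most 41.7 mm and 7.16 degrees, less where a joint would pass 70% of its speed; a pose out of reach is approached as far as the arm can. A call with a number of a shift or a turn outside -1 to 1 is refused whole. A call with a gripper value outside its range is refused whole. The fingers move at their own pace and stop on an object; "force" is the grip in N (left out, the last holds). Time passes only in rows, so rows that repeat a pose let the fingers close. It gives the time, the measured TCP pose, the force, the opening and the grip force at its end, in the units of the state.
- robot.sense(): the state, without advancing time (a new reading comes with each control period).
- robot.capture(name): name is "side" or "top"; returns the picture (480x640x3 uint8, blue, green, red); there is no depth.
- robot.calibration(name): a dict with "fx", "fy", "cx", "cy" (pixels), "k1" (the pictures are not rectified: a ray, as slopes to the right and down, at radius r is drawn at 1 + k1 r^2 times it, then the intrinsics apply), "xyz" and "orientation" of the camera in the world. Camera axes: x right, y down, z forward; pixel columns grow to the right and rows downward; lengths in m; the calibration is good to about 2 mm. A picture is of the moment at which its call begins. calibration takes no time and is no camera call.
- robot.close_job(): hands the job in; it is judged then, once.
The state is a dict: "t": time; "qpos": joint angles; "dq": joint speeds; "effort": joint torques, N m; "tool_pos": TCP position; "tcp_rot": TCP orientation; "ft_force": force on the tool from outside, world axes, zero at the start; "wrist_torque": the same for the moment, N m; "opening": opening from 0.0 (shut) to 1.0 (fully open); "gripper_force": force on a finger pad.
Only numpy, scipy, OpenCV 4.12 (cv2) and the standard library are available. Lean on these libraries where they do the work, as an engineer would, in place of code of your own. Each camera call takes 0.05 s, during which the arm holds its last target. There are 200 camera calls.

## Working session

There is one attempt and no reset: what is moved stays moved. The work goes in short steps, Python scripts to look and compute and a tool call to move; the robot and the scene stay as the last step left them, time stands still between calls to the robot, and variables do not carry over. Pictures are saved under pics/ and viewed, at most 10 in all, crops included, and the job is handed in when it is done.

Besides the shell and the picture viewer there is one more tool, called after "Call:" as name(argument=value, ...) on one line, values as JSON. step_arm: Moves the arm, as the interface text tells. Shift numbers are shares of 0.4 m and turn numbers shares of 90 degrees, none past 1 either way. Its arguments: {"type":"object","properties":{"commands":{"type":"array","items":{"type":"array","items":{"type":"number","minimum":-1,"maximum":1}}},"force":{"type":"number"}},"required":["commands"]}

```bash
mkdir -p pics; cat > h.py <<'E'
import numpy as np, cv2
from scipy.spatial.transform import Rotation as R
from workcell import robot
def ray(name,u,v):
    c=robot.calibration(name); K=np.array([[c['fx'],0,c['cx']],[0,c['fy'],c['cy']],[0,0,1]])
    d=np.array([(u-c['cx'])/c['fx'],(v-c['cy'])/c['fy']]); s=d.copy()
    for _ in range(20): s=d/(1+c['k1']*(s@s))
    return np.array(c['xyz']),R.from_quat(c['orientation']).apply([s[0],s[1],1])
def onz(name,u,v,z):
    o,d=ray(name,u,v); return o+d*(z-o[2])/d[2]
def proj(name,p):
    c=robot.calibration(name); q=R.from_quat(c['orientation']).inv().apply(np.array(p)-c['xyz']); s=q[:2]/q[2]
    s=s*(1+c['k1']*(s@s)); return np.array([s[0]*c['fx']+c['cx'],s[1]*c['fy']+c['cy']])
def two(a,b):
    (o1,d1),(o2,d2)=ray('top',*a),ray('side',*b)
    t=np.linalg.lstsq(np.c_[d1,-d2],o2-o1,rcond=None)[0]
    p,q=o1+t[0]*d1,o2+t[1]*d2; return (p+q)/2,np.linalg.norm(p-q)
E
python3 - <<'E'
from h import *
for n in('top','side'):
    cv2.imwrite(f'pics/{n}0.png',robot.capture(n)); print(n,robot.calibration(n))
print(robot.sense(),robot.grasp_offset)
E
```

```text
top {'fx': 596.6664164098714, 'fy': 596.6664164098714, 'cx': 320.205946469122, 'cy': 246.5258796600282, 'k1': -0.19210378210824414, 'xyz': array([ 0.40440391, -0.01028241,  1.95567029]), 'orientation': array([-0.70333001,  0.71011067, -0.02297319,  0.02328   ])}
side {'fx': 464.47269209889697, 'fy': 464.47269209889697, 'cx': 323.50653093148003, 'cy': 235.4446595871375, 'k1': 0.02963409913178897, 'xyz': array([0.42451325, 0.97176778, 0.98448212]), 'orientation': array([-0.05040257,  0.91523734, -0.39949211,  0.01436127])}
{'t': 0.1, 'qpos': array([-1.34600215e+00,  2.13298363e-01, -3.49344567e-02,  1.32352342e+00,
       -1.06862549e-05,  1.57080388e+00]), 'dq': array([ 0.00012469, -0.00074102,  0.00058899,  0.00122108,  0.00103578,
        0.00049215]), 'effort': array([-1.79909322e-03, -6.87246466e+01,  4.87809491e+01,  1.21647434e-02,
       -1.99799865e-04,  6.66230036e-06]), 'tool_pos': array([ 0.11138478, -0.48713738,  0.23089451]), 'tcp_rot': array([ 9.93690403e-01,  1.12156823e-01, -5.91434864e-05, -4.76329166e-04]), 'ft_force': array([-0.41689524,  0.40249243, -0.31887164]), 'wrist_torque': array([-0.02890579, -0.00998608,  0.01686494]), 'gripper_force': 0.0, 'opening': 1.0002780139457716} -0.0187
```

View pics/top0.png

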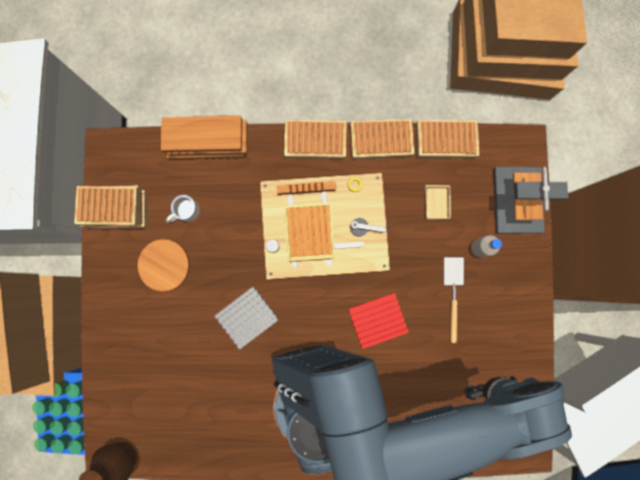

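View pics/side0.png

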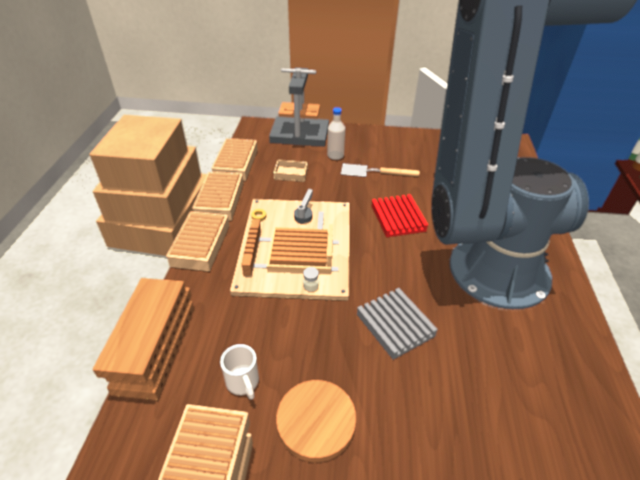

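The top view shows the jig at about (325,226) with the orange mould at (309,232). The cam lever runs from (358,227) to (385,230), pointing right. Candidates for the mould are the one in the jig (309,232), grey (246,318), red (378,320), and the trays at (316,138), (382,138), (448,138) and (108,205). I choose the one on the jig board, and check it next in a close crop.

```bash
python3 - <<'E'
from h import *
t=cv2.imread('pics/top0.png'); s=cv2.imread('pics/side0.png')
a=cv2.resize(t[165:290,250:400],None,fx=4,fy=4,interpolation=cv2.INTER_CUBIC)
cv2.imwrite('pics/tc.png',a)
b=cv2.resize(s[180:305,225:365],None,fx=4,fy=4,interpolation=cv2.INTER_CUBIC)
cv2.imwrite('pics/sc.png',b)
h=cv2.cvtColor(t,cv2.COLOR_BGR2HSV)
m=cv2.inRange(h,(12,40,150),(30,160,255)); m[:165]=0;m[290:]=0;m[:,:250]=0;m[:,400:]=0
m=cv2.morphologyEx(m,cv2.MORPH_OPEN,np.ones((3,3)))
c=max(cv2.findContours(m,0,2)[0],key=cv2.contourArea)
w=np.array([onz('top',*p[0],.02)[:2] for p in c],np.float32)
r=cv2.minAreaRect(w); print(r,cv2.boxPoints(r))
E
```

```text
((0.6013581156730652, -0.024043023586273193), (0.32584697008132935, 0.40577414631843567), 3.5256192684173584) [[ 0.4262665   0.1684411 ]
 [ 0.4512195  -0.23656507]
 [ 0.77644974 -0.21652715]
 [ 0.75149673  0.18847902]]
```

View pics/tc.png

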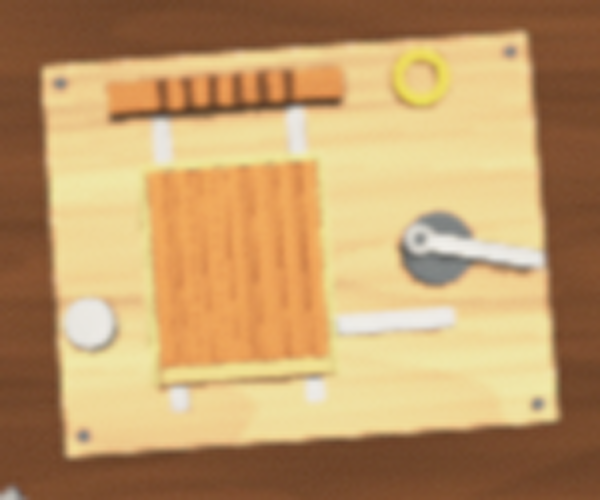

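View pics/sc.png

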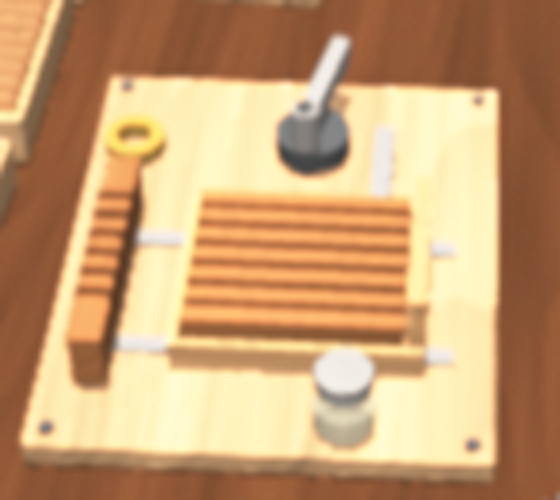

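The crop confirms the orange mould in the carriage, with the end plate at crop (245,372), the hub at (419,238), the lever tip at (543,259) and the ear at (395,320). The jar is at (90,323) and the ring at (421,76).

```bash
python3 - <<'E'
from h import *
yaw=np.deg2rad(3.53); ex=np.array([np.cos(yaw),np.sin(yaw)]); ey=np.array([-ex[1],ex[0]])
o=np.array([.6014,-.0240])-.01*ex+.05*ey
print('org',o,'pivot',o-.145*ey)
loc=lambda p:np.round([(p[:2]-o)@ex,(p[:2]-o)@ey,p[2]],4)
T=lambda u,v:(250+u/4,165+v/4); S=lambda u,v:(225+u/4,180+v/4)
for n,a,b in[('hub',(419,238),(305,106)),('tip',(543,259),(344,40)),('ringC',(421,77),(135,137)),('jar top',(89,323),(344,366)),('fence R top near',(343,102),None),('plate',(246,375),None),('earR',(453,317),None)]:
    if b:
        p,e=two(T(*a),S(*b)); print(n,p.round(4),'err',round(e,4),'loc',loc(p))
    else: print(n,'z=.068/.085/.044',[loc(onz('top',*T(*a),z)) for z in(.044,.068,.085)])
a=loc(onz('top',*T(419,238),.074)); b=loc(onz('top',*T(543,259),.074)); print(a,b,np.linalg.norm(b-a),'cam',np.arctan2(-(b-a)[1],(b-a)[0]))
E
```

```text
org [0.58834042 0.02528942] pivot [ 0.59726823 -0.11943547]
hub [ 0.5951 -0.12    0.08  ] err 0.0018 loc [-0.0022 -0.1454  0.08  ]
tip [ 0.578  -0.2191  0.0699] err 0.0029 loc [-0.0254 -0.2433  0.0699]
ringC [ 0.7326 -0.1266  0.0293] err 0.0015 loc [ 0.1347 -0.1605  0.0293]
jar top [0.5316 0.1415 0.0766] err 0.0002 loc [-0.0495  0.1195  0.0766]
fence R top near z=.068/.085/.044 [array([ 0.1169, -0.0948,  0.044 ]), array([ 0.1131, -0.0939,  0.068 ]), array([ 0.1104, -0.0933,  0.085 ])]
plate z=.068/.085/.044 [array([-0.098, -0.001,  0.044]), array([-0.0991, -0.0013,  0.068 ]), array([-0.0998, -0.0015,  0.085 ])]
earR z=.068/.085/.044 [array([-0.0633, -0.1702,  0.044 ]), array([-0.0648, -0.1684,  0.068 ]), array([-0.0659, -0.1671,  0.085 ])]
[-0.0007 -0.1458  0.074 ] [-0.0243 -0.2428  0.074 ] 0.09982965491275624 cam 1.809458261498556
```

Call:
step_arm(commands=[[1,0.09,-0.035,0,0,0,0.02],[1,0.18,-0.07,0,0,0,0.04],[1,0.27,-0.105,0,0,0,0.06],[1,0.36,-0.14,0,0,0,0.08],[1,0.45,-0.175,0,0,0,0.104],[1,0.54,-0.21,0,0,0,0.104],[1,0.62,-0.24,0,0,0,0.104],[1,0.62,-0.24,0,0,0,0.104]])

```text
t: 0.77
tool_pos: [0.3355, -0.3354, 0.231]
tcp_rot: [0.999, 0.033, 0.0, -0.001]
ft_force: [0.1, -0.4, 0.0]
opening: -0.006
gripper_force: 0.0
```

```bash
cat >> h.py <<'E'
yaw=np.deg2rad(3.53); ex=np.array([np.cos(yaw),np.sin(yaw)]); ey=np.array([-ex[1],ex[0]]); org=np.array([.5883,.0253])
PIV=np.array([0,-.145])
def loc(p): p=np.asarray(p); d=p[:2]-org; return np.array([d@ex,d@ey,p[2]])
def W(l): return np.array([*(org+l[0]*ex+l[1]*ey),l[2]])
def cmd(l):
    s=robot.sense(); r=R.from_quat(s['tcp_rot']); return (r.inv().apply(W(l)-s['tool_pos'])/.4).round(4)
def fing(phi,s=.075,gap=0):
    u=np.array([np.cos(phi),-np.sin(phi)]); n=np.array([np.sin(phi),np.cos(phi)])
    return np.array([*(PIV+s*u-n*(.007+.011*abs(n[0])+.0145*abs(n[1])+gap)),.056])
def st():
    s=robot.sense(); m=R.from_quat(s['tcp_rot']).as_matrix()
    print('t',s['t'],'loc',loc(s['tool_pos']).round(4),'toolx yaw',np.degrees(np.arctan2(m[1,0],m[0,0])).round(2),'tilt',m[:,2].round(3),'F',s['ft_force'].round(1),'q',s['qpos'].round(2))
E
python3 - <<'E'
from h import *
st(); a=fing(1.81,gap=.015); print(a,cmd(a))
E
```

```text
t 0.7667 loc [-0.2745 -0.3445  0.231 ] toolx yaw 3.78 tilt [ 0.001  0.001 -1.   ] F [ 0.1 -0.4  0. ] q [-0.79  0.16 -0.1   1.31  0.    2.29]
[-0.05286344 -0.20930611  0.056     ] [ 0.5552 -0.3351  0.4383]
```

Call:
step_arm(commands=[[1,0.08,-0.048,0.04,0,0,0],[1,0.16,-0.096,0.08,0,0,0],[1,0.24,-0.144,0.12,0,0,0],[1,0.32,-0.192,0.16,0,0,0],[1,0.4,-0.24,0.2,0,0,0],[1,0.48,-0.29,0.24,0,0,0],[1,0.555,-0.335,0.28,0,0,0],[1,0.555,-0.335,0.28,0,0,0]])

```text
t: 1.43
tool_pos: [0.5475, -0.1874, 0.1155]
tcp_rot: [0.999, 0.033, -0.001, -0.001]
ft_force: [0.0, -1.1, -0.8]
opening: 0.002
gripper_force: 0.0
```

```bash
python3 - <<'E'
from h import *
st(); a=fing(1.81,gap=.015); print(a,cmd(a))
t=robot.capture('top'); s=robot.capture('side')
a=cv2.resize(t[165:290,300:425],None,fx=4,fy=4,interpolation=cv2.INTER_CUBIC)
b=cv2.resize(s[140:265,245:345],None,fx=4,fy=4,interpolation=cv2.INTER_CUBIC)
cv2.imwrite('pics/c2.png',np.hstack([a[:500],b[:500]])[:, :800])
E
```

```text
t 1.4333 loc [-0.0538 -0.2098  0.1155] toolx yaw 3.74 tilt [-0.003  0.002 -1.   ] F [ 0.  -1.1 -0.8] q [-0.33  0.42 -0.04  1.11  0.    2.75]
[-0.05286344 -0.20930611  0.056     ] [ 0.0028 -0.0008  0.1487]
```

View pics/c2.png

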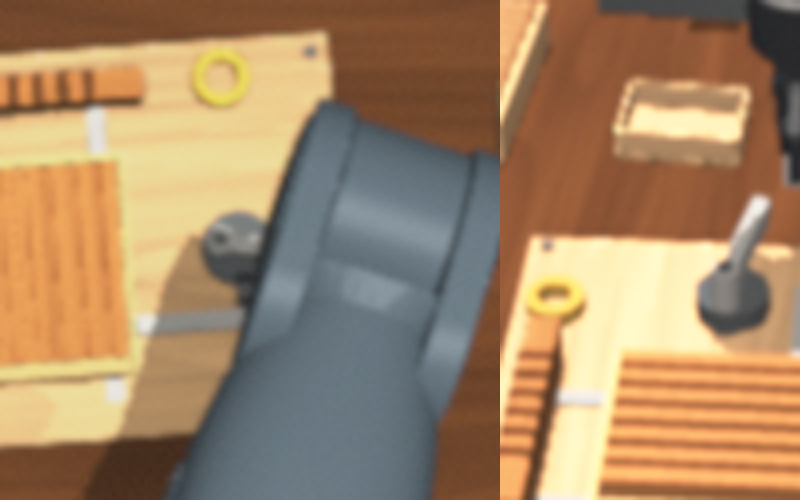

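The side crop shows the lever still at its start angle, tip at crop (760,200), with the shut fingers at (790,170) on the robot's side of it. I'll descend.

Call:
step_arm(commands=[[1,0.003,0,0.04,0,0,0],[1,0.003,0,0.08,0,0,0],[1,0.003,0,0.12,0,0,0],[1,0.003,0,0.148,0,0,0],[1,0.003,0,0.148,0,0,0]])

```text
t: 1.95
tool_pos: [0.5443, -0.1918, 0.0587]
tcp_rot: [1.0, 0.03, -0.001, -0.0]
ft_force: [0.4, 0.7, -0.2]
opening: 0.003
gripper_force: 0.0
```

```bash
python3 - <<'E'
from h import *
st()
for p in [1.81,1.7,1.6,1.5,1.4,1.3,1.2,1.1]: print(p,cmd(fing(p)))
E
```

```text
t 1.95 loc [-0.0572 -0.214   0.0587] toolx yaw 3.44 tilt [-0.003  0.001 -1.   ] F [ 0.4  0.7 -0.2] q [-0.34  0.46 -0.13  0.98 -0.    2.74]
1.81 [ 0.0474 -0.003   0.0066]
1.7 [0.0699 0.0069 0.0065]
1.6 [0.0916 0.0134 0.0064]
1.5 [0.109  0.0177 0.0064]
1.4 [0.125  0.0207 0.0063]
1.3 [0.1416 0.0223 0.0063]
1.2 [0.1587 0.0223 0.0063]
1.1 [0.1761 0.0208 0.0062]
```

Call:
step_arm(commands=[[1,0.025,0,0.004,0,0,0],[1,0.045,0,0.004,0,0,0],[1,0.058,0.002,0.004,0,0,0],[1,0.07,0.007,0.004,0,0,0],[1,0.081,0.01,0.004,0,0,0],[1,0.092,0.0135,0.004,0,0,0],[1,0.1,0.0155,0.004,0,0,0],[1,0.109,0.0175,0.004,0,0,0]])

```text
t: 2.62
tool_pos: [0.5904, -0.1954, 0.0584]
tcp_rot: [1.0, 0.031, -0.0, -0.0]
ft_force: [-3.0, 1.4, 0.6]
opening: -0.0
gripper_force: 1.8
```

```bash
python3 - <<'E'
from h import *
st()
for p in np.arange(1.5,.6,-.1): print(p.round(2),cmd(fing(p)))
s=robot.capture('side')
b=cv2.resize(s[140:265,245:365],None,fx=4,fy=4,interpolation=cv2.INTER_CUBIC)
cv2.imwrite('pics/c3.png',b)
E
```

```text
t 2.6167 loc [-0.0115 -0.2204  0.0584] toolx yaw 3.52 tilt [-0.  0. -1.] F [-3.   1.4  0.6] q [-0.32  0.54  0.    1.03  0.    2.76]
1.5 [-0.0053  0.0019  0.0061]
1.4 [0.0106 0.0049 0.0061]
1.3 [0.0272 0.0065 0.0061]
1.2 [0.0443 0.0066 0.0061]
1.1 [0.0617 0.0051 0.006 ]
1.0 [0.0794 0.0018 0.006 ]
0.9 [ 0.0971 -0.0034  0.006 ]
0.8 [ 0.1146 -0.0105  0.006 ]
0.7 [ 0.1316 -0.0196  0.006 ]
```

View pics/c3.png

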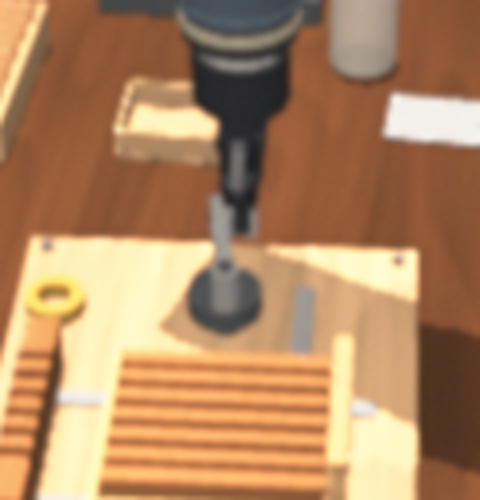

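The lever now points right (hub (225,265), tip (217,200)), with the fingertips behind it at about 3 N. I'll continue.

Call:
step_arm(commands=[[1,0.01,0.005,0,0,0,0],[1,0.025,0.0065,0,0,0,0],[1,0.035,0.0065,0,0,0,0],[1,0.047,0.0065,0,0,0,0],[1,0.062,0.005,0,0,0,0],[1,0.079,0.002,0,0,0,0],[1,0.097,-0.0035,0,0,0,0],[1,0.115,-0.0105,0,0,0,0]])

```text
t: 3.33
tool_pos: [0.6367, -0.1883, 0.0585]
tcp_rot: [1.0, 0.031, -0.0, 0.0]
ft_force: [-4.5, -1.6, 0.6]
opening: -0.0
gripper_force: 1.9
```

```bash
python3 - <<'E'
from h import *
st()
for p in np.arange(.8,-.05,-.1): print(p.round(2),cmd(fing(p)))
E
```

```text
t 3.3333 loc [ 0.0351 -0.2161  0.0585] toolx yaw 3.51 tilt [-0. -0. -1.] F [-4.5 -1.6  0.6] q [-0.29  0.63  0.14  1.09 -0.    2.79]
0.8 [-0.002   0.0002  0.0062]
0.7 [ 0.015  -0.0089  0.0062]
0.6 [ 0.0313 -0.02    0.0062]
0.5 [ 0.0467 -0.0331  0.0062]
0.4 [ 0.0608 -0.0481  0.0061]
0.3 [ 0.0734 -0.0649  0.0061]
0.2 [ 0.0843 -0.0833  0.0061]
0.1 [ 0.0931 -0.1031  0.0061]
0.0 [ 0.0996 -0.1241  0.0061]
```

Call:
step_arm(commands=[[1,0.015,-0.009,0,0,0,0],[1,0.031,-0.02,0,0,0,0],[1,0.047,-0.033,0,0,0,0],[1,0.06,-0.048,0,0,0,0],[1,0.073,-0.065,0,0,0,0],[1,0.084,-0.083,0,0,0,0],[1,0.09,-0.095,0,0,0,0],[1,0.093,-0.103,0,0,0,0]])

```text
t: 4.0
tool_pos: [0.6711, -0.144, 0.0586]
tcp_rot: [1.0, 0.031, 0.0, 0.0]
ft_force: [-1.6, -2.6, -0.3]
opening: -0.002
gripper_force: 1.4
```

```bash
python3 - <<'E'
from h import *
st()
for p in (.1,0): print(p,cmd(fing(p)))
s=robot.capture('side'); t=robot.capture('top')
b=cv2.resize(s[140:265,245:345],None,fx=4,fy=4,interpolation=cv2.INTER_CUBIC)
a=cv2.resize(t[165:290,300:400],None,fx=4,fy=4,interpolation=cv2.INTER_CUBIC)
cv2.imwrite('pics/c4.png',np.hstack([a,b]))
E
```

```text
t 4.0 loc [ 0.0722 -0.1741  0.0586] toolx yaw 3.56 tilt [ 0.  0. -1.] F [-1.6 -2.6 -0.3] q [-0.21  0.67  0.23  1.12  0.    2.87]
0.1 [0.0005 0.002  0.0064]
0 [ 0.0071 -0.019   0.0064]
```

View pics/c4.png

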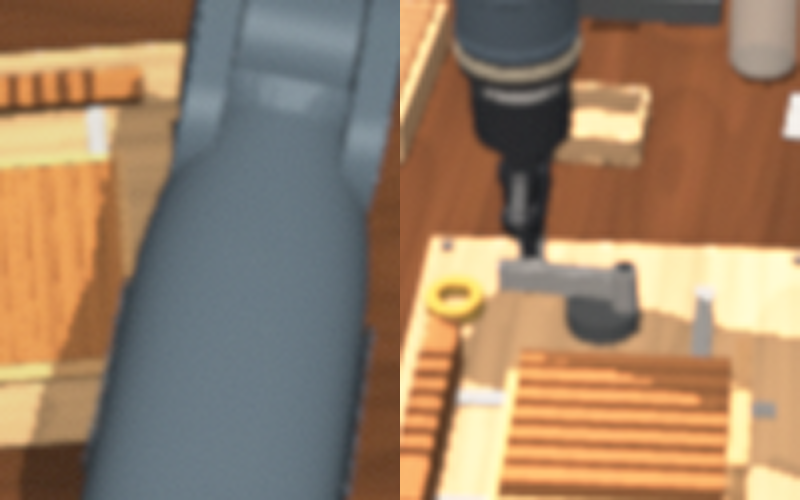

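The side crop shows the lever nearly forward: hub at (625,268), tip at (503,268). I'll nudge it the rest of the way, then back off to the right and rise.

Call:
step_arm(commands=[[1,0.003,-0.007,0,0,0,0],[1,0.006,-0.014,0,0,0,0],[1,0.007,-0.018,0,0,0,0],[1,0.007,-0.018,0,0,0,0],[1,0.007,0.02,0,0,0,0],[1,0.007,0.06,0,0,0,0],[1,0.007,0.06,-0.08,0,0,0],[1,0.007,0.06,-0.16,0,0,0]])

```text
t: 4.77
tool_pos: [0.6734, -0.1707, 0.1214]
tcp_rot: [1.0, 0.03, -0.002, -0.001]
ft_force: [-0.8, -0.8, 0.4]
opening: 0.001
gripper_force: 0.0
```

Call:
step_arm(commands=[[1,-0.05,0,-0.08,0,0,0],[1,-0.13,0,-0.12,0,0,0],[1,-0.21,0,-0.12,0,0,0],[1,-0.29,0,-0.12,0,0,0],[1,-0.37,0,-0.12,0,0,0],[1,-0.45,0,-0.12,0,0,0],[1,-0.53,0,-0.12,0,0,0],[1,-0.58,0,-0.12,0,0,0]])

```text
t: 5.43
tool_pos: [0.4406, -0.184, 0.1708]
tcp_rot: [1.0, 0.03, -0.0, 0.0]
ft_force: [-0.8, -0.6, 1.3]
opening: -0.001
gripper_force: 0.0
```

```bash
python3 - <<'E'
from h import *
st(); print(cmd([-.14,0,.15]), cmd([-.14,0,.065]))
s=robot.capture('side'); t=robot.capture('top')
b=cv2.resize(s[180:305,255:355],None,fx=4,fy=4,interpolation=cv2.INTER_CUBIC)
a=cv2.resize(t[165:290,285:385],None,fx=4,fy=4,interpolation=cv2.INTER_CUBIC)
cv2.imwrite('pics/c5.png',np.hstack([a,b]))
E
```

```text
t 5.4333 loc [-0.1603 -0.1998  0.1708] toolx yaw 3.44 tilt [-0. -0. -1.] F [-0.8 -0.6  1.3] q [-0.4   0.19 -0.22  1.16 -0.    2.69]
[ 0.0499 -0.4996  0.0519] [ 0.0499 -0.4996  0.2644]
```

View pics/c5.png

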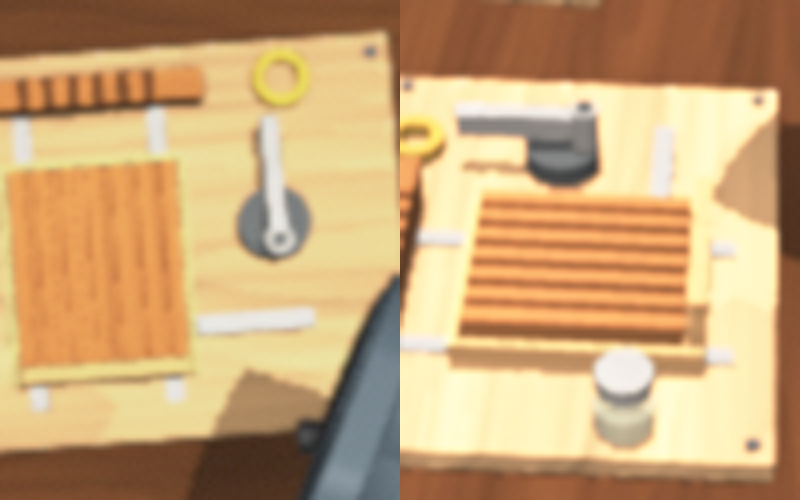

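The top crop shows the lever pointing along the jig's x axis: hub (279,238), tip (269,118), parallel to the board edge within about 0.03 rad. The carriage is still back. Next I go behind the end plate.

Call:
step_arm(commands=[[1,0.01,-0.08,0.01,0,0,0],[1,0.02,-0.16,0.02,0,0,0],[1,0.03,-0.24,0.03,0,0,0],[1,0.03,-0.32,0.04,0,0,0],[1,0.03,-0.4,0.05,0,0,0],[1,0.03,-0.47,0.05,0,0,0],[1,0.03,-0.5,0.05,0,0,0],[1,0.03,-0.5,0.05,0,0,0]])

```text
t: 6.2
tool_pos: [0.4438, 0.0191, 0.1507]
tcp_rot: [0.999, 0.032, 0.0, -0.0]
ft_force: [-0.1, -0.6, -0.6]
opening: 0.0
gripper_force: 0.0
```

```bash
python3 - <<'E'
from h import *
st(); print(cmd([-.14,0,.062]))
E
```

```text
t 6.2 loc [-0.1446  0.0027  0.1507] toolx yaw 3.66 tilt [ 0.001  0.001 -1.   ] F [-0.1 -0.6 -0.6] q [ 0.04  0.13 -0.34  1.1   0.    3.12]
[0.0114 0.007  0.2218]
```

Call:
step_arm(commands=[[1,0,0.015,0.06,0,0,0],[1,0,0.025,0.12,0,0,0],[1,0,0.025,0.18,0,0,0],[1,0,0.025,0.215,0,0,0],[1,0.02,0.025,0.219,0,0,0],[1,0.04,0.025,0.219,0,0,0],[1,0.06,0.025,0.219,0,0,0],[1,0.06,0.025,0.219,0,0,0]])

```text
t: 6.87
tool_pos: [0.4706, 0.0087, 0.0641]
tcp_rot: [1.0, 0.031, 0.002, -0.0]
ft_force: [-0.6, 0.3, 1.0]
opening: -0.002
gripper_force: 0.0
```

```bash
python3 - <<'E'
from h import *
st()
E
```

```text
t 6.8667 loc [-0.1185 -0.0094  0.0641] toolx yaw 3.5 tilt [ 0.003  0.    -1.   ] F [-0.6  0.3  1. ] q [ 0.02  0.25 -0.42  0.89  0.    3.1 ]
```

Call:
step_arm(commands=[[1,0.01,0,0,0,0,0],[1,0.02,0,0,0,0,0],[1,0.03,0,0,0,0,0],[1,0.04,0,0,0,0,0],[1,0.05,0,0,0,0,0],[1,0.06,0,0,0,0,0],[1,0.07,0,0,0,0,0],[1,0.08,0,0,0,0,0]])

```text
t: 7.53
tool_pos: [0.4998, 0.0109, 0.0629]
tcp_rot: [1.0, 0.031, -0.0, -0.0]
ft_force: [-3.6, -1.2, 3.9]
opening: 0.004
gripper_force: 1.8
```

```bash
python3 - <<'E'
from h import *
st()
E
```

```text
t 7.5333 loc [-0.0892 -0.009   0.0629] toolx yaw 3.52 tilt [-0.  0. -1.] F [-3.6 -1.2  3.9] q [ 0.02  0.31 -0.35  0.91  0.    3.1 ]
```

Call:
step_arm(commands=[[1,0.008,0,0,0,0,0],[1,0.016,0,0,0,0,0],[1,0.024,0,0,0,0,0],[1,0.03,0,0,0,0,0],[1,0.036,0,0,0,0,0],[1,0.04,0,0,0,0,0],[1,0.043,0,0,0,0,0],[1,0.043,0,0,0,0,0]])

```text
t: 8.2
tool_pos: [0.5153, 0.0118, 0.0626]
tcp_rot: [1.0, 0.031, -0.001, 0.0]
ft_force: [-12.6, -0.2, 8.4]
opening: 0.0
gripper_force: 6.2
```

Call:
step_arm(commands=[[1,0.003,0,0,0,0,0],[1,0.006,0,0,0,0,0],[1,0.006,0,0,0,0,0]])

```text
t: 8.45
tool_pos: [0.5153, 0.0118, 0.0623]
tcp_rot: [1.0, 0.031, -0.003, 0.0]
ft_force: [-28.4, -2.0, 19.3]
opening: 0.0
gripper_force: 14.2
```

```bash
python3 - <<'E'
from h import *
st()
E
```

```text
t 8.45 loc [-0.0736 -0.009   0.0623] toolx yaw 3.52 tilt [-0.007 -0.    -1.   ] F [-28.4  -2.   19.3] q [ 0.02  0.35 -0.3   0.93 -0.    3.1 ]
```

It met a hard stop. I'll back off and look.

Call:
step_arm(commands=[[1,-0.02,0,0,0,0,0],[1,-0.06,0,0,0,0,0],[1,-0.1,0.0,0,0,0,0],[1,-0.12,0.03,-0.06,0,0,0],[1,-0.12,0.11,-0.15,0,0,0],[1,-0.12,0.2,-0.2,0,0,0],[1,-0.12,0.3,-0.2,0,0,0],[1,-0.12,0.4,-0.2,0,0,0]])

```text
t: 9.12
tool_pos: [0.4822, -0.151, 0.1451]
tcp_rot: [1.0, 0.031, 0.002, 0.001]
ft_force: [1.6, 0.7, -0.9]
opening: -0.0
gripper_force: 0.0
```

Call:
step_arm(commands=[[1,-0.05,0.08,-0.05,0,0,0],[1,-0.1,0.17,-0.05,0,0,0],[1,-0.1,0.2,-0.05,0,0,0],[1,-0.1,0.2,-0.05,0,0,0]])

```text
t: 9.45
tool_pos: [0.4456, -0.2344, 0.1633]
tcp_rot: [1.0, 0.029, 0.001, 0.001]
ft_force: [-0.0, 0.2, -0.7]
opening: 0.001
gripper_force: 0.0
```

```bash
python3 - <<'E'
from h import *
st()
s=robot.capture('side'); t=robot.capture('top')
b=cv2.resize(s[180:305,255:355],None,fx=4,fy=4,interpolation=cv2.INTER_CUBIC)
a=cv2.resize(t[165:290,285:385],None,fx=4,fy=4,interpolation=cv2.INTER_CUBIC)
cv2.imwrite('pics/c6.png',np.hstack([a,b]))
E
```

```text
t 9.45 loc [-0.1584 -0.2504  0.1633] toolx yaw 3.3 tilt [ 0.001 -0.001 -1.   ] F [-0.   0.2 -0.7] q [-0.48  0.24 -0.17  1.16 -0.    2.6 ]
```

View pics/c6.png

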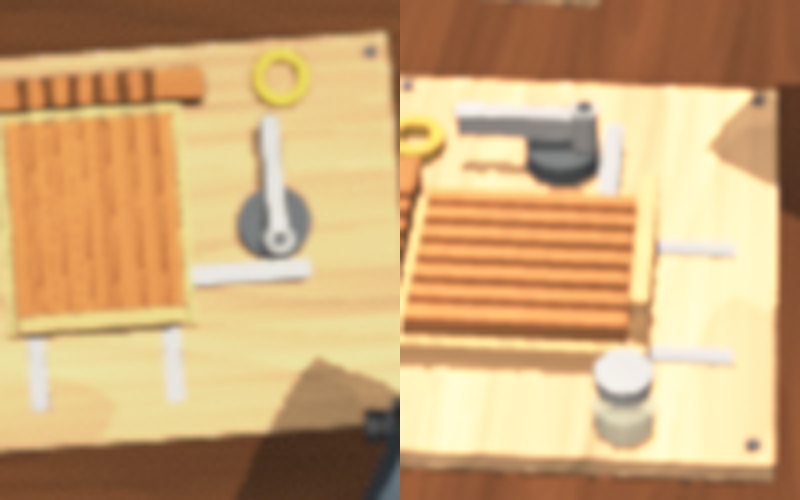

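The carriage has moved to the fence: plate edge from crop row 383 to 333, ear from 320 to 272. The lever is unmoved. I'll make one numeric check of the travel from the ear's centroid, then hand in.

```bash
python3 - <<'E'
from h import *
t0=cv2.imread('pics/top0.png'); t=robot.capture('top')
def ear(im,r0,r1):
    g=im[r0:r1,336:350].astype(float); w=np.clip(g[...,0]-150,0,None); y,x=np.mgrid[r0:r1,336:350]
    return loc(onz('top',(w*x).sum()/w.sum(),(w*y).sum()/w.sum(),.044))
a,b=ear(t0,239,251),ear(t,227,239); print(a,b,b-a)
E
```

```text
[-0.06158147 -0.10323752  0.044     ] [-0.02068962 -0.10625429  0.044     ] [ 0.04089185 -0.00301677  0.        ]
```

Measured travel is 40.9 mm, against 40 mm for fully home. Handing in.

```bash
python3 -c "
from workcell import robot; print(robot.close_job())"
```

```text
the job is handed in; nothing more can be done
None
```

I handed the job in: the lever points forward to within about 0.03 rad, the carriage is against the fence (40.9 mm of travel measured, 40 mm expected), the mould still lies in it, and the arm is clear; no verdict was shown.

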